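# Line the mosaic bench containers up by height

### The arm

A 6-joint arm with a two-finger parallel gripper is mounted at the origin on a cart in front of the work surface, level with it; the furniture and walls round the work are solid. World frame = base frame: x ahead of the robot, y to its left, z up, the work surface at z = 0. Lengths are in m, angles in rad, forces in N, time in s.
With the tool pointing down it reaches from about 0.35 to 0.775 m from the base axis. Payload 7.3 kg.
Tool frame: the origin (TCP) lies midway between the tips of the shut fingers; the grasp point (between the pads) lies 19 mm behind it (robot.grip_depth is the z of the grasp point in the tool frame, in m); z points along the fingers, y is the line along which they close (so a half turn about z gives the same grasp; the last joint's range is limited). The gripper opens to 92 mm and grips with 3 to 60 N. Pads are 19 mm wide; open, the fingers measure 130 mm over their backs; the gripper's body (75 mm by 190 mm) begins 47 mm behind the grasp point.
Start: joints at [1.15, 0.342, 1.524, -0, 1.275, -0.146], TCP at [0.142, 0.505, 0.192] pointing down, gripper open.
Joint ranges: [-2.53, 2.53], [-0.77, 2.02], [0.04, 2.7], [-1, 4.14], [0.28, 2.66], [-3.11, 3.11]. Speed limits (rad/s): [2.57, 2.57, 3.14, 3.14, 3.14, 3.14].

### API

Orientations are given as [roll, pitch, yaw] about the fixed x, y, z axes, in that order (R = Rz(yaw) Ry(pitch) Rx(roll)).
In Python, from cell import robot, viewer gives the robot as it stands.
- The arm moves only by the tool step_arm, never from a script. Its argument "increments" is a list of rows, each an object with "delta_pos": the shift along the tool's x, y, z in cm, a list of three; "dr": the turn, a rotation vector about the tool's x, y, z in degrees, a list of three; "fingers": the closure, from -1 (fully open) to 1 (shut), so that 0 is half open. In form: [{"delta_pos": [tx, ty, tz], "dr": [wx, wy, wz], "fingers": fingers}, ...]. A call has exactly 5 rows; each row is the pose to reach, as a shift and turn from the pose commanded when the call began, along the tool's axes at that moment; what a row does not reach only later rows make up. A row lasts 1/8 s, in which the tool goes at most 62.5 mm and 10.7 degrees, less where a joint would pass 70% of its speed; a pose out of reach is approached as far as the arm can. A call with a gripper value outside its range is refused whole. The fingers move at their own pace and stop on an object; "newtons" is the grip in N (left out, the last holds). Time passes only in rows, so rows that repeat a pose let the fingers close, or fill a call up. It gives the time, the measured TCP pose, the force, the opening and the grip force at its end, in the units of the state.
- robot.observe(): the state, without advancing time (a new reading comes with each control period).
- viewer.read_camera(name): name is "scene" or "side" or "wrist"; returns the picture (420x560x3 uint8, red, green, blue); there is no depth.
- viewer.camera_params(name): a dict with "K" (3x3 intrinsics, pixels), "T" (4x4, takes a point from camera to world coordinates). Camera axes: x right, y down, z forward; pixel columns grow to the right and rows downward; lengths in m; the calibration is good to about 2 mm. A picture is of the moment at which its call begins: read the wrist's pose just before it. camera_params takes no time and is no camera call; for the wrist camera it gives the pose at the moment of the call.
- robot.hand_in(): hands the job in; it is judged then, once.
The state is a dict: "time": time; "qpos": joint angles; "qvel": joint speeds; "joint_efforts": joint torques, N m; "tool_pos": TCP position; "tool_rot": TCP orientation; "contact_force": force on the tool from outside, world axes, zero at the start; "torque": the same for the moment, N m; "opening": finger opening in m; "grip_force": force on a finger pad.
Only numpy, scipy, OpenCV 4.12 (cv2) and the standard library are available. Lean on these libraries where they do the work, as an engineer would, in place of code of your own. Each camera call takes 0.05 s, during which the arm holds its last target. There are 200 camera calls.

### The job

Line the four containers up in order of height on the row of ring-marked pads, one on each pad: the shortest on the pad beside the low end block, rising to the tallest on the pad beside the tall end block. Stand each one upright in the middle of its pad and leave them all released and at rest.

Things in the scene. Friction and masses are not known exactly. Their poses are not given: they have to be found in the camera images.
- open_jar: short clear glass jar without a lid, with pale green glass pieces in it, 60 mm diameter, 62 mm tall: the shortest of the four containers. Stands loose and upright on the bench between the robot and the row. Grip it across the body (straight up to 50 mm). Origin at the centre of its underside, z up along its axis; its yaw does not matter.
- lidded_jar: glass jar with an ochre lid and violet glass pieces in it, 66 mm diameter, 93 mm tall: the second shortest. Stands loose and upright on the bench between the robot and the row. Grip it across the body below the lid (straight up to 77 mm). Origin at the centre of its underside, z up along its axis; its yaw does not matter.
- spray_can: white and dark green spray can, 48 mm diameter, 120 mm tall with its nozzle: the second tallest. Stands loose and upright on the bench between the robot and the row. Grip it across the body (straight up to about 90 mm). Origin at the centre of its underside, z up along its axis; its yaw does not matter.
- glue_bottle: brown plastic glue bottle with a dark pointed nozzle, 50 mm diameter, 142 mm tall: the tallest. Stands loose and upright on the bench between the robot and the row. Grip it across the body (straight up to about 100 mm). Origin at the centre of its underside, z up along its axis; its yaw does not matter.
- pad_a: one of four identical square dark wooden pads, 74 x 74 x 6 mm, flat, with a flush bright ring (70 mm) marked on top, fixed in a straight row, 80 mm between centres, on a thin plywood batten (384 x 88 x 4 mm). Which pad is where in the row varies. Origin: centre of its underside, 4 mm above the bench (top 10 mm above the bench); x across the row, away from the robot, y along the row
- pad_b: one of four identical square dark wooden pads, 74 x 74 x 6 mm, flat, with a flush bright ring (70 mm) marked on top, fixed in a straight row, 80 mm between centres, on a thin plywood batten (384 x 88 x 4 mm). Which pad is where in the row varies. Origin: centre of its underside, 4 mm above the bench (top 10 mm above the bench); x across the row, away from the robot, y along the row
- pad_c: one of four identical square dark wooden pads, 74 x 74 x 6 mm, flat, with a flush bright ring (70 mm) marked on top, fixed in a straight row, 80 mm between centres, on a thin plywood batten (384 x 88 x 4 mm). Which pad is where in the row varies. Origin: centre of its underside, 4 mm above the bench (top 10 mm above the bench); x across the row, away from the robot, y along the row
- pad_d: one of four identical square dark wooden pads, 74 x 74 x 6 mm, flat, with a flush bright ring (70 mm) marked on top, fixed in a straight row, 80 mm between centres, on a thin plywood batten (384 x 88 x 4 mm). Which pad is where in the row varies. Origin: centre of its underside, 4 mm above the bench (top 10 mm above the bench); x across the row, away from the robot, y along the row
- low_block: wooden block with two screw heads, fixed across one end of the row (either end; the other block is at the other end), 26 mm along the row, 80 mm across it, 15 mm high: the lower of the two. 56 mm from the centre of the nearest pad. Origin: centre of its underside, 4 mm above the bench; y along the row
- high_block: wooden block with two screw heads, fixed across one end of the row (either end; the other block is at the other end), 26 mm along the row, 80 mm across it, 55 mm high: the taller of the two. 56 mm from the centre of the nearest pad. Origin: centre of its underside, 4 mm above the bench; y along the row
Mind the look-alikes: they are no part of the job. Leave any orange look-alike of the lidded_jar alone.

How it is judged:
By the outcome, as a careful person would: the job done as asked, in the order asked, and still so for the second after the job is handed in, with the robot touching nothing.
It also fails if it takes over 120 s, if anything falls off the work surface, if the arm or the gripper's body presses on something with over 40 N, if the wrist force passes 120 N, or if a joint passes its speed limit or range.

## Working session

There is one attempt and no reset: what is moved stays moved. The work goes in short steps, Python scripts to look and compute and a tool call to move; the robot and the scene stay as the last step left them, time stands still between calls to the robot, and variables do not carry over. Pictures are saved under pics/ and viewed, at most 14 in all, crops included, and the job is handed in when it is done.

Besides the shell and the picture viewer there is one more tool, called after "Emit:" in YAML: its name, and indented under it one key for each argument. step_arm: Moves the arm, as the interface text tells. Its arguments: {"type":"object","properties":{"increments":{"type":"array"},"newtons":{"type":"number"}},"required":["increments"]}

```bash
mkdir -p pics; cat > h.py <<'E'
import numpy as np, cv2
from cell import robot, viewer
def shot(n,f):
    P=viewer.camera_params(n); im=viewer.read_camera(n)
    cv2.imwrite('pics/'+f+'.png',im[:,:,::-1]); np.savez('pics/'+f+'.npz',K=P['K'],T=P['T']); return im,P
def ray(P,u,v,z):
    K=np.array(P['K']);T=np.array(P['T']); d=T[:3,:3]@np.linalg.solve(K,[u,v,1.]); o=T[:3,3]
    return o+d*(z-o[2])/d[2]
def proj(P,p):
    T=np.linalg.inv(np.array(P['T'])); c=np.array(P['K'])@(T[:3,:3]@np.array(p)+T[:3,3]); return c[:2]/c[2]
E
python3 - <<'E'
from h import *
a,P=shot('scene','s0');b,Q=shot('side','d0');c,W=shot('wrist','w0')
for x in(P,Q,W):print(np.round(x['T'],3).tolist(),np.round(x['K'],0).tolist())
s=robot.observe();print(s['tool_pos'],s['tool_rot'],s['opening'],robot.grip_depth)
E
```

```text
[[0.872, -0.329, 0.362, 0.155], [-0.489, -0.573, 0.658, -0.79], [-0.009, -0.751, -0.66, 0.767], [0.0, 0.0, 0.0, 1.0]] [[530.0, 0.0, 276.0], [0.0, 530.0, 216.0], [0.0, 0.0, 1.0]]
[[0.981, -0.107, 0.162, 0.395], [-0.193, -0.466, 0.863, -0.945], [-0.017, -0.878, -0.478, 0.554], [0.0, 0.0, 0.0, 1.0]] [[470.0, 0.0, 277.0], [0.0, 470.0, 204.0], [0.0, 0.0, 1.0]]
[[0.271, 0.924, 0.268, 0.069], [0.963, -0.26, -0.077, 0.527], [-0.001, 0.279, -0.96, 0.384], [0.0, 0.0, 0.0, 1.0]] [[339.0, 0.0, 282.0], [0.0, 339.0, 207.0], [0.0, 0.0, 1.0]]
[0.14228673 0.50499597 0.19110968] [-3.14046800e+00 -1.74966801e-04  2.86676520e+00] 0.09171978955030553 -0.0188
```

View pics/s0.png

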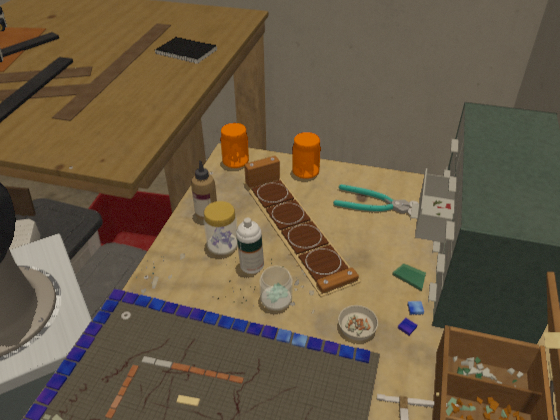

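View pics/d0.png

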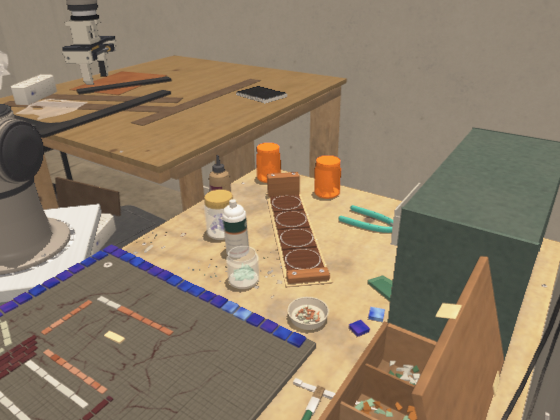

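The scene picture shows the glue bottle at (203,192), the lidded jar with the ochre lid and violet pieces at (221,230), the spray can at (250,247) and the open jar at (276,290). The row runs from the tall block (262,170) to the low block (337,280). The two orange jars at (234,146) and (306,156) are the look-alikes. They have no ochre lid or violet pieces, so I'll leave them alone. The side view agrees. Next I'll confirm this in an enlarged crop.

```bash
python3 - <<'E'
from h import *
im={n:cv2.imread(f'pics/{n}.png') for n in('s0','d0')}
P={n:np.load(f'pics/{n}.npz') for n in im}
a=cv2.resize(im['s0'][120:320,170:370],None,fx=3,fy=3,interpolation=cv2.INTER_CUBIC)
cv2.imwrite('pics/s0c.png',a)
a=cv2.resize(im['d0'][140:300,190:340],None,fx=3.75,fy=3.75,interpolation=cv2.INTER_CUBIC)
cv2.imwrite('pics/d0c.png',a)
pts={'r1':(.01,(271,192),(286,203)),'r2':(.01,(288,213),(290,219)),'r3':(.01,(305,236),(295,238)),'r4':(.01,(323,261),(302,259)),
'glue':(.142,(201,164),(219,157)),'spray':(.12,(248,221),(233,203)),'lid':(.093,(220,211),(217,197)),'jar':(.062,(276,280),(242,256))}
for k,(z,s,d) in pts.items():print(k,np.round(ray(P['s0'],*s,z),3),np.round(ray(P['d0'],*d,z),3))
E
```

```text
r1 [0.602 0.042 0.01 ] [0.602 0.038 0.01 ]
r2 [ 0.599 -0.04   0.01 ] [ 0.595 -0.04   0.01 ]
r3 [ 0.593 -0.12   0.01 ] [ 0.587 -0.12   0.01 ]
r4 [ 0.586 -0.199  0.01 ] [ 0.584 -0.198  0.01 ]
glue [0.445 0.047 0.142] [0.45  0.046 0.142]
spray [ 0.459 -0.132  0.12 ] [ 0.459 -0.138  0.12 ]
lid [ 0.438 -0.051  0.093] [ 0.433 -0.054  0.093]
jar [ 0.458 -0.237  0.062] [ 0.461 -0.237  0.062]
```

View pics/s0c.png

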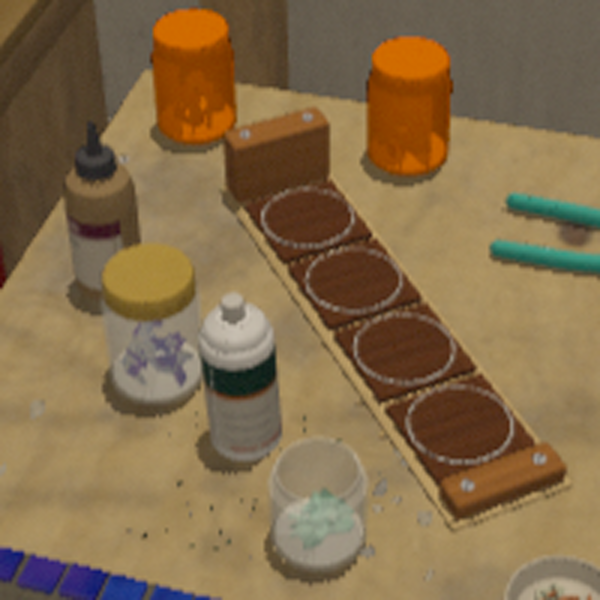

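View pics/d0c.png

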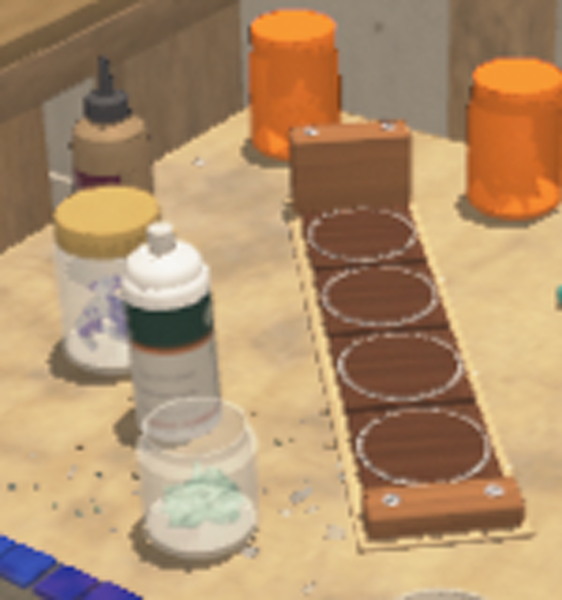

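The crop confirms it: the ochre-lidded jar with violet pieces is at crop (150,325), and the orange jars are different objects. The low block is at the near (-y) end. I'll move out above the containers now.

Emit:
step_arm:
  increments:
    - {"delta_pos": [-4.8, -2.8, -1.2], "dr": [0, 0, 10], "fingers": -1}
    - {"delta_pos": [-9.6, -5.6, -2.4], "dr": [0, 0, 20], "fingers": -1}
    - {"delta_pos": [-14.4, -8.4, -3.6], "dr": [0, 0, 30], "fingers": -1}
    - {"delta_pos": [-19.2, -11.2, -4.8], "dr": [0, 0, 40], "fingers": -1}
    - {"delta_pos": [-24.7, -13.8, -6], "dr": [0, 0, 50], "fingers": -1}

```text
time: 0.78
tool_pos: [0.3434, 0.3041, 0.252]
tool_rot: [3.141, -0.0, 1.989]
contact_force: [-0.3, 0.1, 0.3]
opening: 0.0919
grip_force: 0.0
```

Emit:
step_arm:
  increments:
    - {"delta_pos": [-5.9, -0.5, 0], "dr": [0, 0, 5], "fingers": -1}
    - {"delta_pos": [-11.8, -1, 0], "dr": [0, 0, 10], "fingers": -1}
    - {"delta_pos": [-17.7, -1.5, 0], "dr": [0, 0, 15], "fingers": -1}
    - {"delta_pos": [-23.6, -2, 0], "dr": [0, 0, 20], "fingers": -1}
    - {"delta_pos": [-29.6, -2.4, 0], "dr": [0, 0, 24.25], "fingers": -1}

```text
time: 1.4
tool_pos: [0.4427, 0.0239, 0.2516]
tool_rot: [3.141, -0.0, 1.568]
contact_force: [1.2, -0.1, -0.0]
opening: 0.0919
grip_force: 0.0
```

Emit:
step_arm:
  increments:
    - {"delta_pos": [-5, 0, 0], "dr": [0, 0, 0], "fingers": -1}
    - {"delta_pos": [-10, 0, 0], "dr": [0, 0, 0], "fingers": -1}
    - {"delta_pos": [-15, 0.4, 0], "dr": [0, 0, 0], "fingers": -1}
    - {"delta_pos": [-20, 0.8, 0], "dr": [0, 0, 0], "fingers": -1}
    - {"delta_pos": [-22, 1.0, 0], "dr": [0, 0, 0], "fingers": -1}

```text
time: 2.02
tool_pos: [0.4522, -0.1965, 0.2511]
tool_rot: [-3.141, -0.0, 1.568]
contact_force: [-0.2, -0.2, -0.7]
opening: 0.0914
grip_force: 0.0
```

```bash
python3 - <<'E'
from h import *
s=robot.observe();print(s['time'],s['tool_pos'],s['tool_rot'],np.round(s['qvel'],3))
a,P=shot('wrist','w1');print(np.round(P['T'],3).tolist())
for p in [(.459,-.237,.062),(.459,-.135,.12),(.436,-.052,.093),(.602,.040,.01),(.597,-.04,.01),(.59,-.12,.01),(.585,-.1985,.01)]:print(p,np.round(proj(P,p)))
E
```

```text
2.025 [ 0.45217859 -0.196513    0.25107366] [-3.14084280e+00 -3.06567550e-04  1.56825768e+00] [-0.228  0.132 -0.172  0.016  0.055 -0.243]
[[1.0, -0.002, -0.003, 0.452], [-0.002, -0.96, -0.28, -0.12], [-0.002, 0.28, -0.96, 0.444], [0.0, 0.0, 0.0, 1.0]]
(0.459, -0.237, 0.062) [288. 211.]
(0.459, -0.135, 0.12) [290. 125.]
(0.436, -0.052, 0.093) [265.  33.]
(0.602, 0.04, 0.01) [419. -44.]
(0.597, -0.04, 0.01) [407.  36.]
(0.59, -0.12, 0.01) [395. 108.]
(0.585, -0.1985, 0.01) [385. 171.]
```

View pics/w1.png

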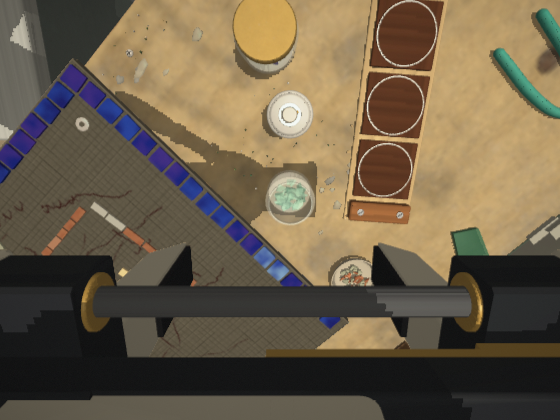

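The wrist view shows the open jar near (290,197), the spray can at (290,115), the lidded jar at (265,27), and rings at (385,169), (395,105) and (407,33), close to my predictions. The arm was still moving slightly, so I'll take a settled shot and measure from that.

```bash
python3 - <<'E'
from h import *
a,P=shot('wrist','w2');print(robot.observe()['tool_pos'])
b=cv2.resize(a[80:240,230:430],None,fx=4,fy=3.75*4/3.75,interpolation=cv2.INTER_CUBIC)[:600]
cv2.imwrite('pics/w2c.png',b[:,:,::-1])
hsv=cv2.cvtColor(a,cv2.COLOR_RGB2HSV)
def blobs(m,n,z,mn=80):
    c,_=cv2.findContours(m.astype('uint8'),0,2)
    for k in c:
        if cv2.contourArea(k)>mn:
            (u,v),r=cv2.minEnclosingCircle(k);M=cv2.moments(k);u,v=M['m10']/M['m00'],M['m01']/M['m00'];print(n,round(u),round(v),round(r),np.round(ray(P,u,v,z),4))
w=(hsv[...,1]<50)&(hsv[...,2]>150);w[240:]=0
blobs(w,'white',.11)
rg=(hsv[...,1]<70)&(hsv[...,2]>110);rg[240:]=0;rg[:,:340]=0
blobs(rg,'ring',.01)
E
```

```text
[ 0.4523163  -0.19555615  0.25104989]
white 541 233 17 [ 0.7233 -0.2471  0.11  ]
white 115 221 10 [ 0.2773 -0.2337  0.11  ]
white 98 208 8 [ 0.2625 -0.2198  0.11  ]
white 289 191 25 [ 0.4585 -0.2015  0.11  ]
white 4 132 8 [ 0.1835 -0.1422  0.11  ]
white 81 123 7 [ 0.2595 -0.134   0.11  ]
white 289 113 24 [ 0.4589 -0.1253  0.11  ]
white 272 63 23 [ 0.443  -0.0816  0.11  ]
white 20 34 17 [ 0.2179 -0.0565  0.11  ]
ring 555 231 8 [ 0.8236 -0.2826  0.01  ]
ring 541 231 18 [ 0.8048 -0.2833  0.01  ]
ring 378 160 28 [ 0.5754 -0.1854  0.01  ]
ring 391 100 31 [ 0.5846 -0.112   0.01  ]
ring 406 32 34 [ 0.5961 -0.0367  0.01  ]
```

View pics/w2c.png

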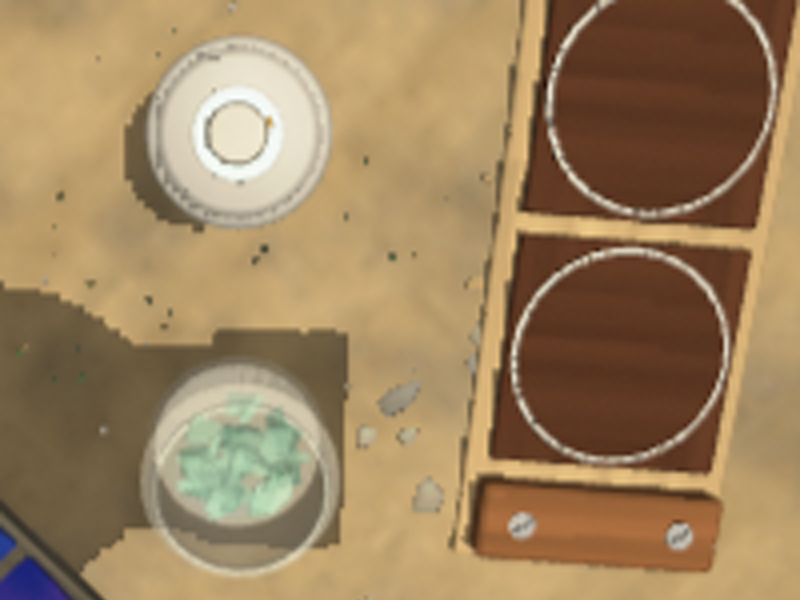

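The crop shows the spray nozzle at full-frame (289,113), the jar rim centred at (290,202) with its base near (290,191), and rings at (385,169) and (395,105).

```bash
python3 - <<'E'
from h import *
P=np.load('pics/w2.npz')
for n,u,v,z in[('rim',290,202,.062),('base',290,191,.003),('noz',289,112.8,.12),('can',289.7,113,.09),('lidtop',265,26,.093),('r4',385,168.8,.01),('r3',395.2,105,.01),('r2',407,33,.01)]:print(n,np.round(ray(P,u,v,z),4))
S=np.load('pics/s0.npz')
for n,u,v,z in[('jarbase',276,302,.0),('jarrim',276,278,.062),('spraynoz',247.5,221.5,.118),('lid',220,211.5,.093)]:print(n,np.round(ray(S,u,v,z),4))
E
```

```text
rim [ 0.4611 -0.2267  0.062 ]
base [ 0.4623 -0.2278  0.003 ]
noz [ 0.4584 -0.1253  0.12  ]
can [ 0.4597 -0.1259  0.09  ]
lidtop [ 0.4362 -0.0474  0.093 ]
r4 [ 0.5848 -0.1968  0.01  ]
r3 [ 0.5907 -0.1179  0.01  ]
r2 [ 0.5971 -0.0379  0.01  ]
jarbase [ 0.4586 -0.2361 -0.    ]
jarrim [ 0.4608 -0.2333  0.062 ]
spraynoz [ 0.4589 -0.1306  0.118 ]
lid [ 0.4373 -0.0525  0.093 ]
```

Emit:
step_arm:
  increments:
    - {"delta_pos": [-1.6, 0.4, 2], "dr": [0, 0, 0], "fingers": -1}
    - {"delta_pos": [-3.25, 0.9, 4], "dr": [0, 0, 0], "fingers": -1}
    - {"delta_pos": [-3.25, 0.9, 8], "dr": [0, 0, 0], "fingers": -1}
    - {"delta_pos": [-3.25, 0.9, 12], "dr": [0, 0, 0], "fingers": -1}
    - {"delta_pos": [-3.25, 0.9, 15], "dr": [0, 0, 0], "fingers": -1}

```text
time: 2.75
tool_pos: [0.4611, -0.2245, 0.1001]
tool_rot: [-3.14, -0.002, 1.572]
contact_force: [0.5, 0.2, -0.0]
opening: 0.0919
grip_force: 0.0
```

```bash
python3 - <<'E'
from h import *
a,P=shot('wrist','w3');print(robot.observe()['tool_pos'])
for y in(-.228,-.234):print([np.round(proj(P,(.461,y,z))) for z in (.003,.062)])
E
```

```text
[ 0.45928622 -0.22332003  0.09682167]
[array([283., 202.]), array([283., 224.])]
[array([283., 209.]), array([283., 232.])]
```

View pics/w3.png

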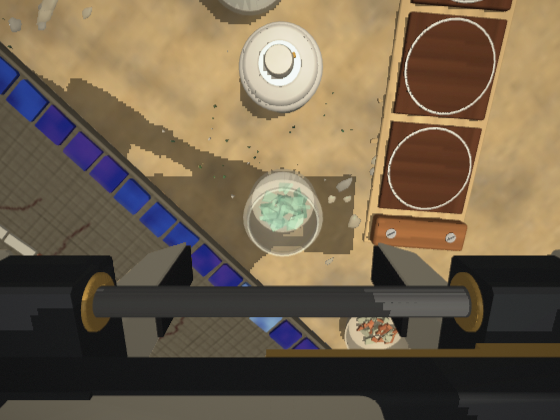

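The jar rim is centred near (283,217), about 6 mm toward +y of my estimate. I'll check the settled pose.

```bash
python3 - <<'E'
from h import *
s=robot.observe();print(s['tool_pos'],s['qvel'])
a,P=shot('wrist','w4');print(robot.observe()['tool_pos'])
g=cv2.GaussianBlur(cv2.cvtColor(a,cv2.COLOR_RGB2GRAY),(3,3),0)[150:265,220:345]
print(np.array(P['T'])[:3,3], cv2.HoughCircles(g,cv2.HOUGH_GRADIENT,1,10,param1=80,param2=15,minRadius=34,maxRadius=44)[0][:4]+[220,150,0])
print([np.round(proj(P,(.461,-.228,z))) for z in (.003,.062)])
E
```

```text
[ 0.45928622 -0.22332003  0.09682167] [-0.00323351 -0.02689877 -0.0363753  -0.00161959  0.12602044 -0.0037217 ]
[ 0.45967043 -0.22375054  0.09888533]
[ 0.45988029 -0.14753377  0.29055697] [[285.5        219.5         39.90000153]
 [287.5        229.5         36.59999847]]
[array([285., 205.]), array([285., 227.])]
```

Emit:
step_arm:
  increments:
    - {"delta_pos": [0.1, 0.1, 3], "dr": [0, 0, 0], "fingers": -1}
    - {"delta_pos": [0.1, 0.1, 6], "dr": [0, 0, 0], "fingers": -1}
    - {"delta_pos": [0.1, 0.1, 8.5], "dr": [0, 0, 0], "fingers": -1}
    - {"delta_pos": [0.1, 0.1, 8.5], "dr": [0, 0, 0], "fingers": -1}
    - {"delta_pos": [0.1, 0.1, 8.5], "dr": [0, 0, 0], "fingers": 0}
  newtons: 25

```text
time: 3.48
tool_pos: [0.4636, -0.2258, 0.0183]
tool_rot: [3.14, 0.001, 1.572]
contact_force: [-0.1, -0.3, -0.2]
opening: 0.0859
grip_force: 0.0
```

Emit:
step_arm:
  increments:
    - {"delta_pos": [0, 0, 0], "dr": [0, 0, 0], "fingers": 1}
    - {"delta_pos": [0, 0, 0], "dr": [0, 0, 0], "fingers": 1}
    - {"delta_pos": [0, 0, 0], "dr": [0, 0, 0], "fingers": 1}
    - {"delta_pos": [0, 0, 0], "dr": [0, 0, 0], "fingers": 1}
    - {"delta_pos": [0, 0, 0], "dr": [0, 0, 0], "fingers": 1}

```text
time: 4.1
tool_pos: [0.4625, -0.2259, 0.0168]
tool_rot: [3.141, 0.0, 1.571]
contact_force: [-1.3, -0.7, 3.2]
opening: 0.0554
grip_force: 23.9
```

Emit:
step_arm:
  increments:
    - {"delta_pos": [0, 0, -2], "dr": [0, 0, 0], "fingers": 1}
    - {"delta_pos": [0, 0, -5], "dr": [0, 0, 0], "fingers": 1}
    - {"delta_pos": [0.5, 3, -6], "dr": [0, 0, 0], "fingers": 1}
    - {"delta_pos": [1.5, 8, -6], "dr": [0, 0, 0], "fingers": 1}
    - {"delta_pos": [2.6, 12.2, -6], "dr": [0, 0, 0], "fingers": 1}

```text
time: 4.72
tool_pos: [0.5859, -0.1994, 0.0764]
tool_rot: [3.141, -0.0, 1.57]
contact_force: [-0.0, -0.6, -2.2]
opening: 0.0556
grip_force: 22.9
```

Emit:
step_arm:
  increments:
    - {"delta_pos": [0, 0, 1], "dr": [0, 0, 0], "fingers": 1}
    - {"delta_pos": [0, 0, 2], "dr": [0, 0, 0], "fingers": 1}
    - {"delta_pos": [0, 0, 3], "dr": [0, 0, 0], "fingers": 1}
    - {"delta_pos": [0, 0, 3], "dr": [0, 0, 0], "fingers": 1}
    - {"delta_pos": [0, 0, 3], "dr": [0, 0, 0], "fingers": 1}

```text
time: 5.35
tool_pos: [0.5843, -0.2001, 0.0469]
tool_rot: [3.141, 0.0, 1.57]
contact_force: [0.4, -0.3, -0.9]
opening: 0.0556
grip_force: 22.9
```

```bash
python3 - <<'E'
from h import *
a,P=shot('wrist','w5');s=robot.observe();print(s['tool_pos'],s['opening'],np.array(P['T'])[:3,3])
cv2.imwrite('pics/w5c.png',cv2.resize(a[20:260,160:440],None,fx=2.5,fy=2.5,interpolation=2)[:,:,::-1])
for p in[(.585,-.1975,.01),(.5908,-.1185,.01)]:print(proj(P,p))
z=s['tool_pos'][2]-.0168
for dy in(0,.004):print([proj(P,(s['tool_pos'][0],s['tool_pos'][1]+dy,z+h)) for h in(0,.062)])
E
```

```text
[ 0.5845179  -0.20009996  0.04711165] 0.055458816506149373 [ 0.58385526 -0.12336567  0.24031054]
[283.58096778 216.11144922]
[292.68338662 100.04903435]
[array([282.98425253, 229.33397477]), array([283.35345813, 273.53023456])]
[array([282.98896778, 223.58361586]), array([283.36244761, 265.9779064 ])]
```

View pics/w5c.png

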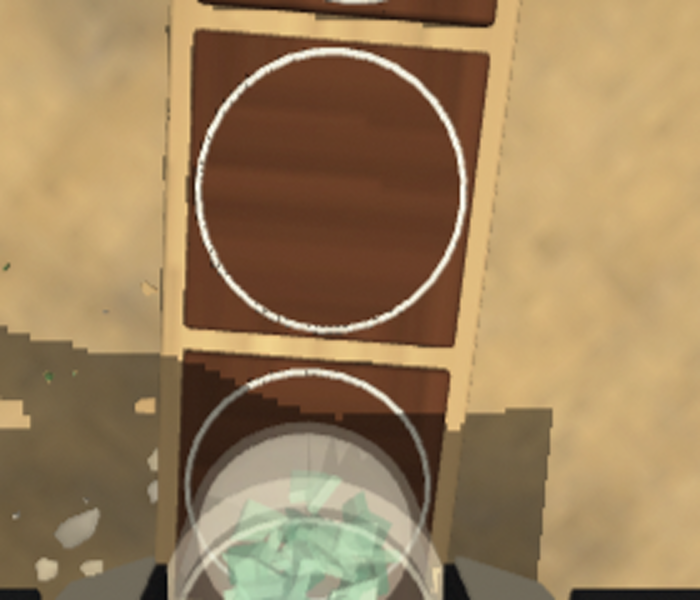

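The ring is centred at full-frame (283,216) and the jar base at about (282,230) at its current height, so the jar needs to move about 3 mm toward +y before lowering.

Emit:
step_arm:
  increments:
    - {"delta_pos": [0.3, 0.05, 0.5], "dr": [0, 0, 0], "fingers": 1}
    - {"delta_pos": [0.3, 0.05, 1.3], "dr": [0, 0, 0], "fingers": 1}
    - {"delta_pos": [0.3, 0.05, 1.8], "dr": [0, 0, 0], "fingers": 1}
    - {"delta_pos": [0.3, 0.05, 2.0], "dr": [0, 0, 0], "fingers": 1}
    - {"delta_pos": [0.3, 0.05, 2.0], "dr": [0, 0, 0], "fingers": 1}

```text
time: 6.02
tool_pos: [0.5847, -0.1965, 0.0269]
tool_rot: [-3.141, -0.0, 1.571]
contact_force: [-2.0, 1.5, 3.0]
opening: 0.0553
grip_force: 23.8
```

Emit:
step_arm:
  increments:
    - {"delta_pos": [0, 0, 0], "dr": [0, 0, 0], "fingers": -1}
    - {"delta_pos": [0, 0, 0], "dr": [0, 0, 0], "fingers": -1}
    - {"delta_pos": [0, 0, 0], "dr": [0, 0, 0], "fingers": -1}
    - {"delta_pos": [0, 0, -0.3], "dr": [0, 0, 0], "fingers": -1}
    - {"delta_pos": [0, 0, -3], "dr": [0, 0, 0], "fingers": -1}

```text
time: 6.65
tool_pos: [0.5837, -0.1962, 0.0552]
tool_rot: [-3.138, -0.002, 1.571]
contact_force: [-0.5, -0.3, -0.2]
opening: 0.0917
grip_force: 0.0
```

Emit:
step_arm:
  increments:
    - {"delta_pos": [0, 0, -6], "dr": [0, 0, 0], "fingers": -1}
    - {"delta_pos": [1, 0, -12], "dr": [0, 0, 0], "fingers": -1}
    - {"delta_pos": [6, -4, -15], "dr": [0, 0, 0], "fingers": -1}
    - {"delta_pos": [10, -8, -15], "dr": [0, 0, 0], "fingers": -1}
    - {"delta_pos": [14.6, -12, -15], "dr": [0, 0, 0], "fingers": -1}

```text
time: 7.28
tool_pos: [0.4638, -0.0497, 0.2074]
tool_rot: [3.14, 0.0, 1.57]
contact_force: [0.4, 0.9, 0.8]
opening: 0.092
grip_force: 0.0
```

Emit:
step_arm:
  increments:
    - {"delta_pos": [0.2, -2, 2], "dr": [0, 0, 0], "fingers": -1}
    - {"delta_pos": [0.2, -2.8, 4], "dr": [0, 0, 0], "fingers": -1}
    - {"delta_pos": [0.2, -2.8, 5], "dr": [0, 0, 0], "fingers": -1}
    - {"delta_pos": [0.2, -2.8, 5], "dr": [0, 0, 0], "fingers": -1}
    - {"delta_pos": [0.2, -2.8, 5], "dr": [0, 0, 0], "fingers": -1}

```text
time: 7.9
tool_pos: [0.4378, -0.0491, 0.1571]
tool_rot: [3.141, 0.0, 1.571]
contact_force: [0.1, -0.6, 0.1]
opening: 0.0921
grip_force: 0.0
```

```bash
python3 - <<'E'
from h import *
a,P=shot('wrist','w6');s=robot.observe();print(s['tool_pos'],np.array(P['T'])[:3,3])
h=cv2.cvtColor(a,cv2.COLOR_RGB2HSV);m=cv2.inRange(h,(15,140,90),(27,255,255));m[260:]=0
c=sorted(cv2.findContours(m,0,2)[0],key=cv2.contourArea)[-3:]
for k in c:
    (u,v),r=cv2.minEnclosingCircle(k);print(u,v,r,cv2.boundingRect(k),ray(P,u,v,.093))
for p in[(.436,-.048,.093),(.448,.047,.142)]:print(proj(P,p))
E
```

```text
[ 0.43779051 -0.04902934  0.15713073] [0.43718448 0.02770555 0.35049532]
553.0 28.0 9.999999747378752e-05 (553, 28, 1, 1) [0.62316889 0.08026167 0.093     ]
555.0 2.0 9.999999747378752e-05 (555, 2, 1, 1) [0.62097225 0.09604782 0.093     ]
279.5855407714844 203.154541015625 37.88722229003906 (242, 166, 76, 75) [ 0.43550545 -0.04447391  0.093     ]
[280.21744752 207.44304202]
[300.55757188  72.84860742]
```

View pics/w6.png

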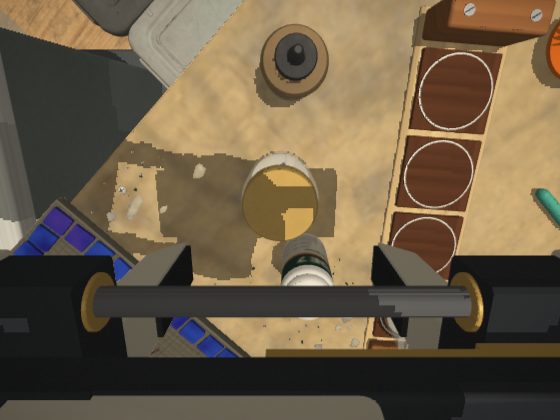

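The lid is centred at (280,203), which gives (0.4355, -0.0445). The glue nozzle is at (297,52).

Emit:
step_arm:
  increments:
    - {"delta_pos": [0.45, -0.2, 2], "dr": [0, 0, 0], "fingers": -1}
    - {"delta_pos": [0.45, -0.2, 5], "dr": [0, 0, 0], "fingers": -1}
    - {"delta_pos": [0.45, -0.2, 8.5], "dr": [0, 0, 0], "fingers": -1}
    - {"delta_pos": [0.45, -0.2, 12], "dr": [0, 0, 0], "fingers": -1}
    - {"delta_pos": [0.45, -0.2, 12.9], "dr": [0, 0, 0], "fingers": -1}
  newtons: 25

```text
time: 8.57
tool_pos: [0.4343, -0.0441, 0.0264]
tool_rot: [-3.139, -0.001, 1.571]
contact_force: [-0.4, 0.4, 0.3]
opening: 0.0914
grip_force: 0.0
```

Emit:
step_arm:
  increments:
    - {"delta_pos": [0, 0, 0], "dr": [0, 0, 0], "fingers": -1}
    - {"delta_pos": [0, 0, 0], "dr": [0, 0, 0], "fingers": 1}
    - {"delta_pos": [0, 0, 0], "dr": [0, 0, 0], "fingers": 1}
    - {"delta_pos": [0, 0, 0], "dr": [0, 0, 0], "fingers": 1}
    - {"delta_pos": [0, 0, 0], "dr": [0, 0, 0], "fingers": 1}

```text
time: 9.2
tool_pos: [0.4357, -0.0444, 0.0282]
tool_rot: [3.14, 0.0, 1.571]
contact_force: [1.3, 0.0, 4.8]
opening: 0.0643
grip_force: 25.0
```

Emit:
step_arm:
  increments:
    - {"delta_pos": [0, 0, -3], "dr": [0, 0, 0], "fingers": 1}
    - {"delta_pos": [0, 0, -8], "dr": [0, 0, 0], "fingers": 1}
    - {"delta_pos": [0, 4, -12], "dr": [0, 0, 0], "fingers": 1}
    - {"delta_pos": [-2, 9, -12], "dr": [0, 0, 0], "fingers": 1}
    - {"delta_pos": [-5, 13.5, -12], "dr": [0, 0, 0], "fingers": 1}

```text
time: 9.82
tool_pos: [0.5714, -0.094, 0.1481]
tool_rot: [3.141, -0.0, 1.572]
contact_force: [0.9, -0.4, -1.6]
opening: 0.0648
grip_force: 25.0
```

Emit:
step_arm:
  increments:
    - {"delta_pos": [-2.25, 2, 2], "dr": [0, 0, 0], "fingers": 1}
    - {"delta_pos": [-2.25, 2, 6], "dr": [0, 0, 0], "fingers": 1}
    - {"delta_pos": [-2.25, 2, 8], "dr": [0, 0, 0], "fingers": 1}
    - {"delta_pos": [-2.25, 2, 9], "dr": [0, 0, 0], "fingers": 1}
    - {"delta_pos": [-2.25, 2, 9], "dr": [0, 0, 0], "fingers": 1}

```text
time: 10.45
tool_pos: [0.5896, -0.1166, 0.0571]
tool_rot: [-3.14, -0.0, 1.571]
contact_force: [-0.3, 0.2, -1.1]
opening: 0.0645
grip_force: 25.0
```

```bash
python3 - <<'E'
from h import *
a,P=shot('wrist','w7');s=robot.observe();print(s['tool_pos'],s['opening'],np.array(P['T'])[:3,3])
cv2.imwrite('pics/w7c.png',cv2.resize(a[20:260,160:440],None,fx=2.5,fy=2.5,interpolation=2)[:,:,::-1])
b,Q=shot('scene','s1')
cv2.imwrite('pics/s1c.png',cv2.resize(b[120:320,170:370],None,fx=3,fy=3,interpolation=2)[:,:,::-1])
for p in[(.5908,-.117,.01),(.597,-.0372,.01)]:print(proj(P,p))
z=s['tool_pos'][2]-.0282
print([proj(P,(s['tool_pos'][0],s['tool_pos'][1],z+h)) for h in(0,.093)])
W=np.load('pics/w6.npz');print(ray(W,297,52,.14))
E
```

```text
[ 0.59021729 -0.11674468  0.05804274] 0.06463862080114648 [ 0.5893708  -0.03991539  0.25056907]
[284.36163071 215.8708777 ]
[293.79915568 103.93643929]
[array([283.66332345, 224.31382731]), array([284.34683231, 296.32373297])]
[0.44589867 0.05829976 0.14      ]
```

View pics/w7c.png

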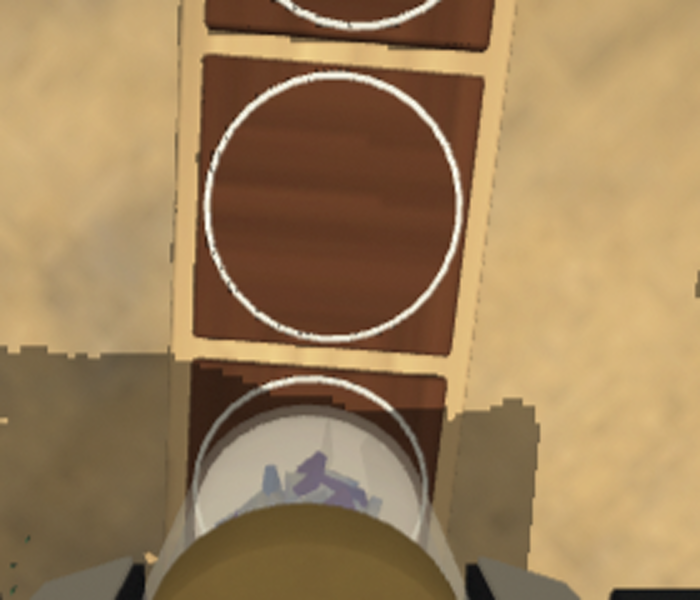

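Ring 2 is at (293,103), within 1 px of the prediction. The jar base is about 1 mm off ring 3 in x.

Emit:
step_arm:
  increments:
    - {"delta_pos": [0.05, 0.1, 0.6], "dr": [0, 0, 0], "fingers": 1}
    - {"delta_pos": [0.05, 0.1, 1.3], "dr": [0, 0, 0], "fingers": 1}
    - {"delta_pos": [0.05, 0.1, 1.8], "dr": [0, 0, 0], "fingers": 1}
    - {"delta_pos": [0.05, 0.1, 1.95], "dr": [0, 0, 0], "fingers": 1}
    - {"delta_pos": [0.05, 0.1, 1.95], "dr": [0, 0, 0], "fingers": 1}

```text
time: 11.18
tool_pos: [0.5908, -0.1162, 0.0382]
tool_rot: [-3.141, -0.0, 1.571]
contact_force: [-1.6, -0.1, 0.9]
opening: 0.0647
grip_force: 25.0
```

Emit:
step_arm:
  increments:
    - {"delta_pos": [0, 0, 0], "dr": [0, 0, 0], "fingers": -1}
    - {"delta_pos": [0, 0, 0], "dr": [0, 0, 0], "fingers": -1}
    - {"delta_pos": [0, 0, 0], "dr": [0, 0, 0], "fingers": -1}
    - {"delta_pos": [0, 0, -0.3], "dr": [0, 0, 0], "fingers": -1}
    - {"delta_pos": [0, 0, -3], "dr": [0, 0, 0], "fingers": -1}

```text
time: 11.8
tool_pos: [0.5896, -0.1159, 0.0669]
tool_rot: [-3.138, -0.001, 1.571]
contact_force: [0.6, 0.7, 0.6]
opening: 0.092
grip_force: 0.0
```

Emit:
step_arm:
  increments:
    - {"delta_pos": [0, 0, -5], "dr": [0, 0, 0], "fingers": -1}
    - {"delta_pos": [0, -1, -10], "dr": [0, 0, 0], "fingers": -1}
    - {"delta_pos": [0, -5, -12], "dr": [0, 0, 0], "fingers": -1}
    - {"delta_pos": [-0.4, -9, -12], "dr": [0, 0, 0], "fingers": -1}
    - {"delta_pos": [-0.9, -13.2, -12], "dr": [0, 0, 0], "fingers": -1}

```text
time: 12.42
tool_pos: [0.4579, -0.1253, 0.1887]
tool_rot: [3.14, 0.001, 1.571]
contact_force: [-0.3, 0.1, 0.7]
opening: 0.0915
grip_force: 0.0
```

Emit:
step_arm:
  increments:
    - {"delta_pos": [0, 0, 0.5], "dr": [0, 0, 0], "fingers": -1}
    - {"delta_pos": [0, 0, 1], "dr": [0, 0, 0], "fingers": -1}
    - {"delta_pos": [0, 0, 1], "dr": [0, 0, 0], "fingers": -1}
    - {"delta_pos": [0, 0, 1], "dr": [0, 0, 0], "fingers": -1}
    - {"delta_pos": [0, 0, 1], "dr": [0, 0, 0], "fingers": -1}

```text
time: 13.05
tool_pos: [0.4594, -0.1252, 0.178]
tool_rot: [-3.141, -0.0, 1.571]
contact_force: [-0.4, -1.0, -0.7]
opening: 0.092
grip_force: 0.0
```

```bash
python3 - <<'E'
from h import *
a,P=shot('wrist','w8');s=robot.observe();print(s['tool_pos'],np.array(P['T'])[:3,3])
print(proj(P,(.459,-.1255,.12)),proj(P,(.459,-.1255,.085)))
E
```

```text
[ 0.45926978 -0.12517737  0.1780201 ] [ 0.45890239 -0.04848566  0.37136561]
[282.16353442 211.41608693] [282.16148829 199.69200409]
```

View pics/w8.png

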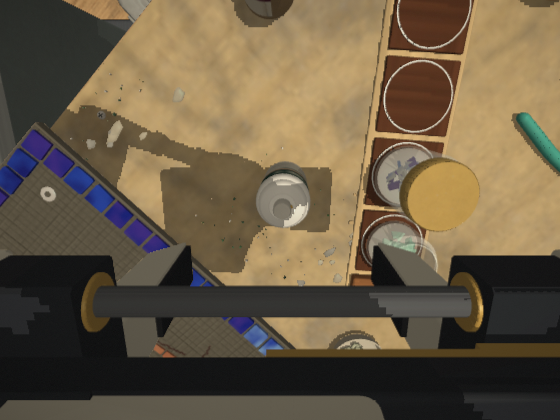

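The nozzle is at (284,210), almost exactly as predicted, and the lidded jar sits centred on its ring at (403,175). The can has to be gripped at about 80 mm so the nozzle clears the gripper body.

Emit:
step_arm:
  increments:
    - {"delta_pos": [0.05, 0.15, 3], "dr": [0, 0, 0], "fingers": -1}
    - {"delta_pos": [0.05, 0.15, 6], "dr": [0, 0, 0], "fingers": -1}
    - {"delta_pos": [0.05, 0.15, 9], "dr": [0, 0, 0], "fingers": -1}
    - {"delta_pos": [0.05, 0.15, 11.5], "dr": [0, 0, 0], "fingers": -1}
    - {"delta_pos": [0.05, 0.15, 11.5], "dr": [0, 0, 0], "fingers": -1}
  newtons: 25

```text
time: 13.72
tool_pos: [0.4594, -0.1242, 0.0618]
tool_rot: [-3.138, -0.002, 1.571]
contact_force: [0.2, 0.9, 0.9]
opening: 0.0919
grip_force: 0.0
```

Emit:
step_arm:
  increments:
    - {"delta_pos": [0, 0, 0], "dr": [0, 0, 0], "fingers": 1}
    - {"delta_pos": [0, 0, 0], "dr": [0, 0, 0], "fingers": 1}
    - {"delta_pos": [0, 0, 0], "dr": [0, 0, 0], "fingers": 1}
    - {"delta_pos": [0, 0, 0], "dr": [0, 0, 0], "fingers": 1}
    - {"delta_pos": [0, 0, 0], "dr": [0, 0, 0], "fingers": 1}

```text
time: 14.35
tool_pos: [0.4605, -0.1248, 0.0633]
tool_rot: [3.141, 0.0, 1.571]
contact_force: [0.3, 0.4, 0.4]
opening: 0.0466
grip_force: 0.0
```

Emit:
step_arm:
  increments:
    - {"delta_pos": [0, 0, 0], "dr": [0, 0, 0], "fingers": 1}
    - {"delta_pos": [0, 0, 0], "dr": [0, 0, 0], "fingers": 1}
    - {"delta_pos": [0, 0, 0], "dr": [0, 0, 0], "fingers": 1}
    - {"delta_pos": [0, 0, 0], "dr": [0, 0, 0], "fingers": 1}
    - {"delta_pos": [0, 0, 0], "dr": [0, 0, 0], "fingers": 1}

```text
time: 14.98
tool_pos: [0.461, -0.1248, 0.0641]
tool_rot: [3.14, 0.0, 1.571]
contact_force: [-2.5, 1.6, 8.6]
opening: 0.0332
grip_force: 19.9
```

```bash
python3 - <<'E'
from h import *
a,P=shot('side','d2');b,P=shot('scene','s2')
f=lambda im:cv2.resize(im,(400,600),interpolation=2)
cv2.imwrite('pics/c2.png',np.hstack([f(a[120:300,180:300]),f(b[120:300,190:310])])[:,:,::-1])
s=robot.observe();print(s['tool_pos'],s['opening'],s['grip_force'],s['contact_force'])
E
```

```text
[ 0.46103725 -0.124859    0.06410059] 0.03279214854323361 19.909362919279374 [-2.09047133  0.73400993  8.70896932]
```

View pics/c2.png

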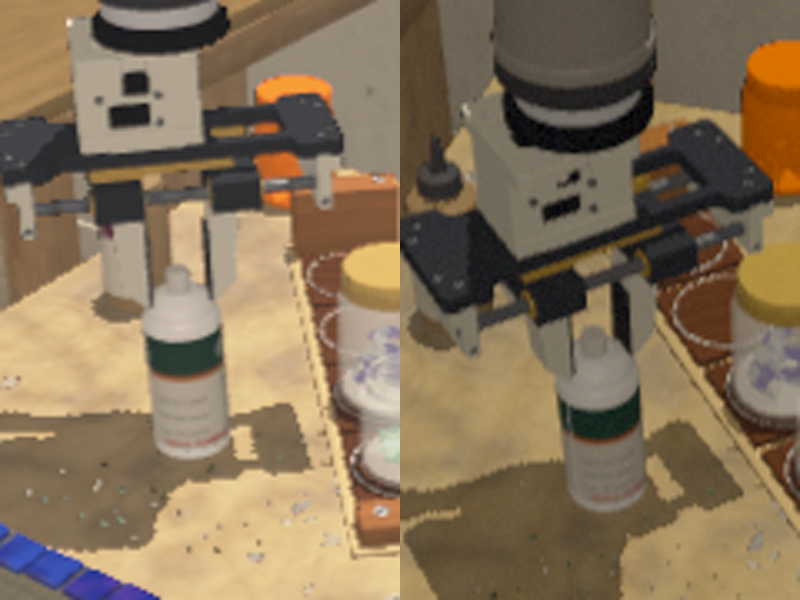

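The grip looks wrong: the opening is only 33 mm and the can covers the fingertips in both views. I'll check where the can is relative to the tool.

```bash
python3 - <<'E'
from h import *
for n,x0,b,t in(('d2',180,(192,441),(177,272)),('s2',190,(207,492),(193,334))):
    P=np.load(f'pics/{n}.npz')
    g=lambda p:(p[0]/3.333+x0,p[1]/3.333+120)
    print(n,'base',ray(P,*g(b),0),'top',ray(P,*g(t),.12))
    for q in[(.461,-.125,.064),(.461,-.125,0),(.461,-.125,.12),(.444,-.125,.064),(.478,-.125,.064)]:
        u=proj(P,q);print(q,(u-[x0,120])*3.333)
P=np.load('pics/w8.npz')
a=cv2.imread('pics/w8.png');cv2.imwrite('pics/w8c.png',cv2.resize(a[150:250,230:340],None,fx=5,fy=5,interpolation=2))
E
```

```text
d2 base [ 0.46224903 -0.13235245  0.        ] top [ 0.4602537  -0.13253361  0.12      ]
(0.461, -0.125, 0.064) [182.48984431 347.27307249]
(0.461, -0.125, 0) [188.59789268 434.75342651]
(0.461, -0.125, 0.12) [176.81431631 265.98733775]
(0.444, -0.125, 0.064) [154.58317885 350.47292494]
(0.478, -0.125, 0.064) [210.23577118 344.09165076]
s2 base [ 4.60055930e-01 -1.36988185e-01 -1.11022302e-16] top [ 0.46025643 -0.12988389  0.12      ]
(0.461, -0.125, 0.064) [194.56009542 401.46368034]
(0.461, -0.125, 0) [199.18493657 478.6473653 ]
(0.461, -0.125, 0.12) [190.18489839 328.44629058]
(0.444, -0.125, 0.064) [167.98808866 411.76421802]
(0.478, -0.125, 0.064) [220.81140841 391.28745839]
```

The fingertips and the gripper carriage both appear about 20 mm higher than the nominal model says: the carriage bottom projects to z of about 0.15. The pads have therefore closed on the can's sloped shoulder, which also explains the upward force. I'll open, go 16 mm lower while watching the force, and grip again.

Emit:
step_arm:
  increments:
    - {"delta_pos": [0, 0, 0], "dr": [0, 0, 0], "fingers": -0.2}
    - {"delta_pos": [0, 0, 0], "dr": [0, 0, 0], "fingers": -0.5}
    - {"delta_pos": [0, 0, 0], "dr": [0, 0, 0], "fingers": -0.8}
    - {"delta_pos": [0, 0, 0], "dr": [0, 0, 0], "fingers": -0.8}
    - {"delta_pos": [0, 0, 0.3], "dr": [0, 0, 0], "fingers": -0.8}

```text
time: 15.7
tool_pos: [0.4606, -0.1248, 0.06]
tool_rot: [3.141, 0.0, 1.571]
contact_force: [-0.6, -0.2, 0.4]
opening: 0.0783
grip_force: 0.0
```

Emit:
step_arm:
  increments:
    - {"delta_pos": [0, 0, 0.2], "dr": [0, 0, 0], "fingers": -0.8}
    - {"delta_pos": [0, 0, 0.4], "dr": [0, 0, 0], "fingers": -0.8}
    - {"delta_pos": [0, 0, 0.6], "dr": [0, 0, 0], "fingers": -0.8}
    - {"delta_pos": [0, 0, 0.6], "dr": [0, 0, 0], "fingers": -0.8}
    - {"delta_pos": [0, 0, 0.6], "dr": [0, 0, 0], "fingers": -0.8}

```text
time: 16.32
tool_pos: [0.4605, -0.1247, 0.0541]
tool_rot: [3.142, -0.0, 1.571]
contact_force: [-0.1, -0.1, 0.5]
opening: 0.0828
grip_force: 0.0
```

```bash
python3 - <<'E'
from h import *
a,P=shot('side','d3');b,Q=shot('scene','s3')
s=robot.observe();print(s['tool_pos'],s['opening'],s['contact_force'])
w,_=shot('wrist','w9')
f=lambda im:cv2.resize(im,(400,600),interpolation=2)
cv2.imwrite('pics/c3.png',np.hstack([f(a[150:270,200:280]),f(w[90:330,200:360])])[:,:,::-1])
t=s['tool_pos']
for q in[t,t-[.04,0,0],t+[.04,0,0],t+[0,0,.066]]:print((proj(P,q)-[200,150])*5)
E
```

```text
[ 0.46051144 -0.12475452  0.05415473] 0.08281573088387231 [2.76147231e-01 3.04618357e-04 8.87255670e-01]
[173.94595793 391.52649359]
[ 75.5586894  402.94797927]
[271.01166139 380.25842446]
[163.91832981 248.52010429]
```

View pics/c3.png

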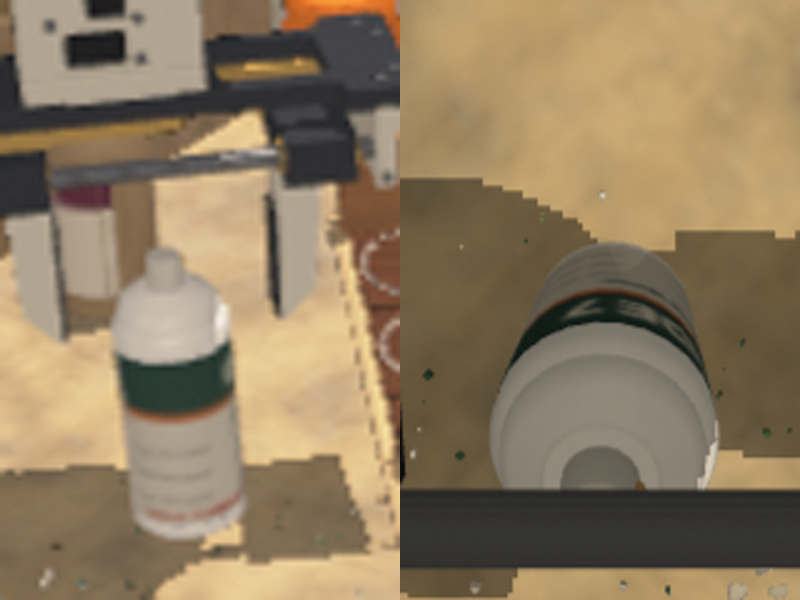

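Left half: the fingertips at (62,338) and (280,315) are about 65 px above the projected TCP, so the fingers end about 30 mm higher than the nominal tool. The can is centred between them. I'll go 20 mm lower, which leaves the nozzle clear of the carriage, and grip.

Emit:
step_arm:
  increments:
    - {"delta_pos": [0, 0, 0.5], "dr": [0, 0, 0], "fingers": -0.8}
    - {"delta_pos": [0, 0, 1], "dr": [0, 0, 0], "fingers": -0.8}
    - {"delta_pos": [0, 0, 1.5], "dr": [0, 0, 0], "fingers": -0.8}
    - {"delta_pos": [0, 0, 2], "dr": [0, 0, 0], "fingers": -0.8}
    - {"delta_pos": [0, 0, 2], "dr": [0, 0, 0], "fingers": 0}

```text
time: 17.1
tool_pos: [0.4601, -0.1246, 0.0336]
tool_rot: [-3.141, -0.001, 1.571]
contact_force: [0.3, 0.0, 0.4]
opening: 0.0766
grip_force: 0.0
```

Emit:
step_arm:
  increments:
    - {"delta_pos": [0, 0, 0], "dr": [0, 0, 0], "fingers": 1}
    - {"delta_pos": [0, 0, 0], "dr": [0, 0, 0], "fingers": 1}
    - {"delta_pos": [0, 0, 0], "dr": [0, 0, 0], "fingers": 1}
    - {"delta_pos": [0, 0, 0], "dr": [0, 0, 0], "fingers": 1}
    - {"delta_pos": [0, 0, 0], "dr": [0, 0, 0], "fingers": 1}

```text
time: 17.73
tool_pos: [0.4606, -0.1248, 0.0342]
tool_rot: [3.141, 0.0, 1.571]
contact_force: [-0.1, 0.0, 1.7]
opening: 0.0463
grip_force: 25.0
```

Emit:
step_arm:
  increments:
    - {"delta_pos": [0, 0, 0], "dr": [0, 0, 0], "fingers": 1}
    - {"delta_pos": [0, 0, 0], "dr": [0, 0, 0], "fingers": 1}
    - {"delta_pos": [0, 0, 0], "dr": [0, 0, 0], "fingers": 1}
    - {"delta_pos": [0, 0, 0], "dr": [0, 0, 0], "fingers": 1}
    - {"delta_pos": [0, 0, 0], "dr": [0, 0, 0], "fingers": 1}

```text
time: 18.35
tool_pos: [0.4606, -0.1248, 0.0342]
tool_rot: [3.141, 0.0, 1.571]
contact_force: [0.1, 0.6, 3.7]
opening: 0.0464
grip_force: 25.0
```

Emit:
step_arm:
  increments:
    - {"delta_pos": [0, 0, -4], "dr": [0, 0, 0], "fingers": 1}
    - {"delta_pos": [0, 0, -8], "dr": [0, 0, 0], "fingers": 1}
    - {"delta_pos": [2, 1, -13], "dr": [0, 0, 0], "fingers": 1}
    - {"delta_pos": [6, 5, -13], "dr": [0, 0, 0], "fingers": 1}
    - {"delta_pos": [8.8, 9, -13], "dr": [0, 0, 0], "fingers": 1}

```text
time: 18.98
tool_pos: [0.5508, -0.0354, 0.1641]
tool_rot: [-3.141, -0.0, 1.571]
contact_force: [-0.2, -1.2, -2.5]
opening: 0.0464
grip_force: 24.9
```

Emit:
step_arm:
  increments:
    - {"delta_pos": [0, 3, 0], "dr": [0, 0, 0], "fingers": 1}
    - {"delta_pos": [0, 4.65, 4], "dr": [0, 0, 0], "fingers": 1}
    - {"delta_pos": [0, 4.65, 8], "dr": [0, 0, 0], "fingers": 1}
    - {"delta_pos": [0, 4.65, 10], "dr": [0, 0, 0], "fingers": 1}
    - {"delta_pos": [0, 4.65, 10], "dr": [0, 0, 0], "fingers": 1}

```text
time: 19.6
tool_pos: [0.5947, -0.0364, 0.0612]
tool_rot: [-3.135, -0.001, 1.571]
contact_force: [0.6, -0.3, -2.8]
opening: 0.0467
grip_force: 24.9
```

```bash
python3 - <<'E'
from h import *
a,P=shot('wrist','w10');s=robot.observe();print(s['tool_pos'],s['tool_rot'],s['opening'],s['grip_force'])
cv2.imwrite('pics/w10c.png',cv2.resize(a[0:260,160:440],None,fx=2.2,fy=2.2,interpolation=2)[:,:,::-1])
h=cv2.cvtColor(a,cv2.COLOR_RGB2HSV)
m=((h[...,1]<80)&(h[...,2]>110)).astype('uint8');m[260:]=0
n,l,st,c=cv2.connectedComponentsWithStats(m)
for i in range(1,n):
    if st[i,4]>60: print(st[i])
for p in[(.597,-.037,.01),(.603,.043,.01)]:print(proj(P,p))
print(proj(P,(s['tool_pos'][0],s['tool_pos'][1],.02)))
E
```

```text
[ 0.59604497 -0.03663571  0.06299214] [-3.13858193e+00 -5.81103340e-04  1.57082542e+00] 0.04615868716477805 24.916150028875563
[  29   29   70   61 2138]
[244  50 102 107 942]
[239 170  93  68 382]
[252 193  64  34 894]
[ 236  233   91   27 1775]
[193 243  38  17 395]
[333 243  39  17 393]
[286.16394638 214.49648028]
[295.31775833 104.00813637]
[284.92060915 218.14611009]
```

The measurements put the can base 1 to 2 px from the ring centre (286,214), so I'll trim 1 mm and lower.

Emit:
step_arm:
  increments:
    - {"delta_pos": [0.1, 0.1, 0.6], "dr": [0, 0, 0], "fingers": 1}
    - {"delta_pos": [0.1, 0.1, 1.3], "dr": [0, 0, 0], "fingers": 1}
    - {"delta_pos": [0.1, 0.1, 1.8], "dr": [0, 0, 0], "fingers": 1}
    - {"delta_pos": [0.1, 0.1, 2.0], "dr": [0, 0, 0], "fingers": 1}
    - {"delta_pos": [0.1, 0.1, 2.0], "dr": [0, 0, 0], "fingers": 1}

```text
time: 20.27
tool_pos: [0.5979, -0.0357, 0.0444]
tool_rot: [3.141, -0.0, 1.571]
contact_force: [-2.0, 0.8, 0.0]
opening: 0.0463
grip_force: 24.9
```

Emit:
step_arm:
  increments:
    - {"delta_pos": [0, 0, 0], "dr": [0, 0, 0], "fingers": 1}
    - {"delta_pos": [0, 0, 0], "dr": [0, 0, 0], "fingers": -1}
    - {"delta_pos": [0, 0, 0], "dr": [0, 0, 0], "fingers": -1}
    - {"delta_pos": [0, 0, 0], "dr": [0, 0, 0], "fingers": -1}
    - {"delta_pos": [0, 0, 0], "dr": [0, 0, 0], "fingers": -1}

```text
time: 20.9
tool_pos: [0.5981, -0.0358, 0.0442]
tool_rot: [3.141, -0.0, 1.571]
contact_force: [-0.4, -0.6, -0.2]
opening: 0.0821
grip_force: 0.0
```

Emit:
step_arm:
  increments:
    - {"delta_pos": [0, 0, -2], "dr": [0, 0, 0], "fingers": -1}
    - {"delta_pos": [0, 0, -7], "dr": [0, 0, 0], "fingers": -1}
    - {"delta_pos": [0, 0, -12], "dr": [0, 0, 0], "fingers": -1}
    - {"delta_pos": [2, -4, -16], "dr": [0, 0, 0], "fingers": -1}
    - {"delta_pos": [6, -9, -16], "dr": [0, 0, 0], "fingers": -1}

```text
time: 21.52
tool_pos: [0.5106, 0.0228, 0.2072]
tool_rot: [3.134, 0.001, 1.569]
contact_force: [0.3, 0.8, -0.2]
opening: 0.0918
grip_force: 0.0
```

Emit:
step_arm:
  increments:
    - {"delta_pos": [2, -4, 0], "dr": [0, 0, 0], "fingers": -1}
    - {"delta_pos": [3.3, -6.1, 0], "dr": [0, 0, 0], "fingers": -1}
    - {"delta_pos": [3.3, -6.1, 0], "dr": [0, 0, 0], "fingers": -1}
    - {"delta_pos": [3.3, -6.1, 0], "dr": [0, 0, 0], "fingers": -1}
    - {"delta_pos": [3.3, -6.1, 0], "dr": [0, 0, 0], "fingers": -1}

```text
time: 22.15
tool_pos: [0.449, 0.0558, 0.2039]
tool_rot: [3.142, 0.0, 1.57]
contact_force: [-0.1, -0.2, -0.7]
opening: 0.0917
grip_force: 0.0
```

```bash
python3 - <<'E'
from h import *
a,P=shot('wrist','w11');s=robot.observe();print(s['tool_pos'],s['opening'])
h=cv2.cvtColor(a,cv2.COLOR_RGB2HSV)
print(proj(P,(.446,.058,.142)),proj(P,(.446,.058,.105)),proj(P,(.446,.058,.115)))
g=h[...,2]
m=(g<70).astype('uint8');m[:100]=0;m[245:]=0;m[:,:200]=0;m[:,380:]=0
n,l,st,c=cv2.connectedComponentsWithStats(m)
for i in range(1,n):
    if st[i,4]>40: print('dark',st[i],c[i])
m=cv2.inRange(h,(5,60,60),(17,200,190));m[:80]=0;m[250:]=0;m[:,:200]=0;m[:,360:]=0
n,l,st,c=cv2.connectedComponentsWithStats(m)
for i in range(1,n):
    if st[i,4]>100: print('brown',st[i],c[i])
cv2.imwrite('pics/w11c.png',cv2.resize(a[100:260,190:390],None,fx=4,fy=3.75,interpolation=2)[:,:,::-1])
E
```

```text
[0.44882507 0.0558022  0.2038279 ] 0.09194476420042628
[278.82786225 206.8140581 ] [279.21260458 195.16045116] [279.11785397 198.03038835]
dark [263 178  33  34 808] [278.78217822 193.80445545]
brown [ 253  157   53   58 1436] [279.68802228 180.33635097]
```

The glue cap is centred at (279.5,195), so the bottle is at about (0.4465, 0.060). I'll descend in two stages because the nozzle is tall.

Emit:
step_arm:
  increments:
    - {"delta_pos": [0.42, -0.23, 2], "dr": [0, 0, 0], "fingers": -1}
    - {"delta_pos": [0.42, -0.23, 5], "dr": [0, 0, 0], "fingers": -1}
    - {"delta_pos": [0.42, -0.23, 8], "dr": [0, 0, 0], "fingers": -1}
    - {"delta_pos": [0.42, -0.23, 11], "dr": [0, 0, 0], "fingers": -1}
    - {"delta_pos": [0.42, -0.23, 12], "dr": [0, 0, 0], "fingers": -1}

```text
time: 22.82
tool_pos: [0.4451, 0.0602, 0.0825]
tool_rot: [-3.138, -0.0, 1.57]
contact_force: [-1.0, 0.3, -0.0]
opening: 0.092
grip_force: 0.0
```

Emit:
step_arm:
  increments:
    - {"delta_pos": [0, 0, 0.7], "dr": [0, 0, 0], "fingers": -1}
    - {"delta_pos": [0, 0, 1.4], "dr": [0, 0, 0], "fingers": -1}
    - {"delta_pos": [0, 0, 2.1], "dr": [0, 0, 0], "fingers": -1}
    - {"delta_pos": [0, 0, 2.8], "dr": [0, 0, 0], "fingers": -1}
    - {"delta_pos": [0, 0, 2.8], "dr": [0, 0, 0], "fingers": -1}

```text
time: 23.45
tool_pos: [0.4455, 0.0605, 0.0557]
tool_rot: [-3.141, -0.0, 1.571]
contact_force: [-0.5, -0.4, 0.2]
opening: 0.0914
grip_force: 0.0
```

Emit:
step_arm:
  increments:
    - {"delta_pos": [0, 0, 0], "dr": [0, 0, 0], "fingers": 1}
    - {"delta_pos": [0, 0, 0], "dr": [0, 0, 0], "fingers": 1}
    - {"delta_pos": [0, 0, 0], "dr": [0, 0, 0], "fingers": 1}
    - {"delta_pos": [0, 0, 0], "dr": [0, 0, 0], "fingers": 1}
    - {"delta_pos": [0, 0, 0], "dr": [0, 0, 0], "fingers": 1}

```text
time: 24.08
tool_pos: [0.446, 0.0605, 0.0562]
tool_rot: [3.141, -0.0, 1.571]
contact_force: [0.9, 0.1, 0.3]
opening: 0.0492
grip_force: 25.0
```

Emit:
step_arm:
  increments:
    - {"delta_pos": [0, 0, 0], "dr": [0, 0, 0], "fingers": 1}
    - {"delta_pos": [0, 0, 0], "dr": [0, 0, 0], "fingers": 1}
    - {"delta_pos": [0, 0, 0], "dr": [0, 0, 0], "fingers": 1}
    - {"delta_pos": [0, 0, 0], "dr": [0, 0, 0], "fingers": 1}
    - {"delta_pos": [0, 0, 0], "dr": [0, 0, 0], "fingers": 1}

```text
time: 24.7
tool_pos: [0.446, 0.0605, 0.0562]
tool_rot: [3.141, -0.0, 1.571]
contact_force: [1.1, -0.2, 0.3]
opening: 0.0495
grip_force: 25.0
```

Emit:
step_arm:
  increments:
    - {"delta_pos": [0, 0, -4], "dr": [0, 0, 0], "fingers": 1}
    - {"delta_pos": [-0.5, 0, -8], "dr": [0, 0, 0], "fingers": 1}
    - {"delta_pos": [-1.65, 4, -9], "dr": [0, 0, 0], "fingers": 1}
    - {"delta_pos": [-1.65, 9, -9], "dr": [0, 0, 0], "fingers": 1}
    - {"delta_pos": [-1.65, 14, -9], "dr": [0, 0, 0], "fingers": 1}

```text
time: 25.32
tool_pos: [0.5868, 0.0438, 0.146]
tool_rot: [-3.141, -0.0, 1.571]
contact_force: [0.2, -0.3, -2.3]
opening: 0.0494
grip_force: 25.0
```

Emit:
step_arm:
  increments:
    - {"delta_pos": [0, 1.75, 0], "dr": [0, 0, 0], "fingers": 1}
    - {"delta_pos": [0, 1.75, 3], "dr": [0, 0, 0], "fingers": 1}
    - {"delta_pos": [0, 1.75, 6], "dr": [0, 0, 0], "fingers": 1}
    - {"delta_pos": [0, 1.75, 6], "dr": [0, 0, 0], "fingers": 1}
    - {"delta_pos": [0, 1.75, 6], "dr": [0, 0, 0], "fingers": 1}

```text
time: 25.95
tool_pos: [0.6038, 0.044, 0.087]
tool_rot: [3.141, -0.0, 1.571]
contact_force: [0.5, 0.7, -2.1]
opening: 0.0492
grip_force: 25.0
```

```bash
python3 - <<'E'
from h import *
a,P=shot('wrist','w12');s=robot.observe();print(s['tool_pos'],s['opening'],s['grip_force'])
h=cv2.cvtColor(a,cv2.COLOR_RGB2HSV)
m=((h[...,1]<80)&(h[...,2]>100)).astype('uint8');m[260:]=0;m[:140]=0
n,l,st,c=cv2.connectedComponentsWithStats(m)
for i in range(1,n):
    if st[i,4]>60: print(st[i])
print(proj(P,(.6037,.044,.01)),proj(P,(.6037,.079,.01)))
t=s['tool_pos'];print(proj(P,(t[0],t[1],t[2]-.0562)),proj(P,(t[0],t[1]+.025,t[2]-.0562)))
E
```

```text
[0.60415916 0.04399016 0.08749002] 0.0493438130370407 24.991316199302673
[240 140  14   9 102]
[321 141  13  14 148]
[536 140  17  24 157]
[ 239  165   85   60 1280]
[544 167  16  19 130]
[189 243  39  17 395]
[336 243  39  17 390]
[282.41057931 204.33701992] [282.4514268  162.25395701]
[283.05445127 211.91123004] [283.10342958 179.97044099]
```

```bash
python3 - <<'E'
import cv2
a=cv2.imread('pics/w12.png')
for v in range(158,196,2):print(v,a[v,276].tolist(),a[v,288].tolist())
E
```

```text
158 [68, 118, 184] [68, 118, 183]
160 [66, 112, 175] [69, 120, 185]
162 [54, 94, 146] [60, 103, 159]
164 [44, 70, 116] [41, 69, 109]
166 [226, 239, 242] [203, 223, 229]
168 [42, 65, 110] [78, 98, 130]
170 [44, 67, 111] [43, 67, 112]
172 [40, 66, 110] [41, 66, 110]
174 [40, 65, 108] [40, 66, 110]
176 [39, 63, 104] [40, 64, 106]
178 [27, 45, 73] [28, 45, 75]
180 [22, 34, 54] [21, 33, 55]
182 [27, 40, 60] [27, 42, 62]
184 [45, 66, 83] [49, 71, 89]
186 [84, 102, 112] [94, 114, 125]
188 [91, 109, 117] [100, 120, 129]
190 [90, 107, 116] [94, 112, 122]
192 [82, 97, 106] [91, 109, 119]
194 [85, 102, 110] [92, 110, 119]
```

Emit:
step_arm:
  increments:
    - {"delta_pos": [-0.05, -0.05, 0.6], "dr": [0, 0, 0], "fingers": 1}
    - {"delta_pos": [-0.05, -0.05, 1.3], "dr": [0, 0, 0], "fingers": 1}
    - {"delta_pos": [-0.05, -0.05, 1.8], "dr": [0, 0, 0], "fingers": 1}
    - {"delta_pos": [-0.05, -0.05, 2.0], "dr": [0, 0, 0], "fingers": 1}
    - {"delta_pos": [-0.05, -0.05, 2.0], "dr": [0, 0, 0], "fingers": 1}

```text
time: 26.62
tool_pos: [0.6027, 0.0435, 0.0662]
tool_rot: [-3.141, -0.0, 1.571]
contact_force: [-0.9, -0.1, -0.6]
opening: 0.0491
grip_force: 25.0
```

Emit:
step_arm:
  increments:
    - {"delta_pos": [0, 0, 0.05], "dr": [0, 0, 0], "fingers": 1}
    - {"delta_pos": [0, 0, 0.05], "dr": [0, 0, 0], "fingers": -1}
    - {"delta_pos": [0, 0, 0.05], "dr": [0, 0, 0], "fingers": -1}
    - {"delta_pos": [0, 0, 0.05], "dr": [0, 0, 0], "fingers": -1}
    - {"delta_pos": [0, 0, 0.05], "dr": [0, 0, 0], "fingers": -1}

```text
time: 27.25
tool_pos: [0.6029, 0.0435, 0.0656]
tool_rot: [3.141, -0.0, 1.571]
contact_force: [0.1, -0.3, -0.1]
opening: 0.0849
grip_force: 0.0
```

Emit:
step_arm:
  increments:
    - {"delta_pos": [0, 0, -2], "dr": [0, 0, 0], "fingers": -1}
    - {"delta_pos": [0, 0, -6], "dr": [0, 0, 0], "fingers": -1}
    - {"delta_pos": [0, 0, -11], "dr": [0, 0, 0], "fingers": -1}
    - {"delta_pos": [-2, -5, -15], "dr": [0, 0, 0], "fingers": -1}
    - {"delta_pos": [-6, -10, -16], "dr": [0, 0, 0], "fingers": -1}

```text
time: 27.88
tool_pos: [0.5079, -0.0128, 0.2268]
tool_rot: [3.137, 0.001, 1.573]
contact_force: [0.2, -1.3, 0.9]
opening: 0.0916
grip_force: 0.0
```

Emit:
step_arm:
  increments:
    - {"delta_pos": [-2, -3, 0], "dr": [0, 0, 0], "fingers": -1}
    - {"delta_pos": [-4, -6, 0], "dr": [0, 0, 0], "fingers": -1}
    - {"delta_pos": [-4, -6, 0], "dr": [0, 0, 0], "fingers": -1}
    - {"delta_pos": [-4, -6, 0], "dr": [0, 0, 0], "fingers": -1}
    - {"delta_pos": [-4, -6, 0], "dr": [0, 0, 0], "fingers": -1}

```text
time: 28.5
tool_pos: [0.4484, -0.0523, 0.2243]
tool_rot: [3.142, -0.0, 1.572]
contact_force: [-0.0, -0.3, -0.6]
opening: 0.0919
grip_force: 0.0
```

```bash
python3 - <<'E'
from h import *
a,P=shot('wrist','w13');b,Q=shot('scene','s13');s=robot.observe();print(s['tool_pos'],s['opening'])
x=cv2.resize(a[0:240,330:530],(400,480),interpolation=2);y=cv2.resize(b[110:310,220:380],(400,500),interpolation=2)[:480]
cv2.imwrite('pics/c13.png',np.hstack([x,y])[:,:,::-1])
E
```

```text
[ 0.44818247 -0.05233345  0.22417206] 0.09175787179727903
```

View pics/c13.png

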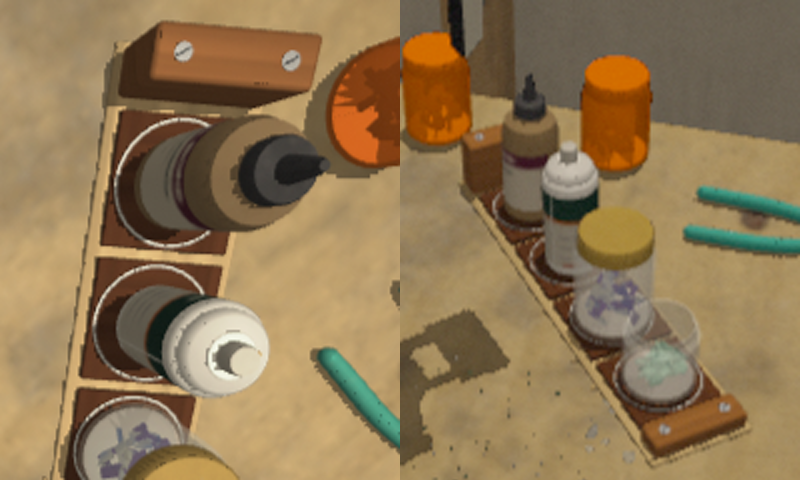

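The last picture shows all four upright inside their rings. From the tall block to the low block they are glue bottle, spray can, lidded jar and open jar. The gaps to the rings match centred placement to within about 2 mm.

```bash
python3 -c "
from h import *
print(robot.hand_in())"
```

```text
the job is handed in; nothing more can be done
None
```

The four containers stand upright and released on the pads in height order: open jar beside the low block, then lidded jar, spray can and glue bottle beside the tall block. I handed the job in at about 28.6 s; no verdict was returned.

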